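Put the shopping away in the store trays

ROBOT

A 6-joint arm with a two-finger parallel gripper is mounted at the origin on the work surface. World frame = base frame: x ahead of the robot, y to its left, z up, the work surface at z = 0. Lengths are in mm, angles in rad, forces in N, time in s.
With the tool pointing down it reaches from about 300 to 775 mm from the base axis. Payload 14.6 kg.
Tool frame: the origin (TCP) lies midway between the tips of the shut fingers; the grasp point (between the pads) lies 19 mm behind it (manip.hold_point_z is the distance from the TCP to the grasp point, in mm); z points along the fingers, y is the direction in which the jaws open and shut (so a half turn about z gives the same grasp; the last joint's range is limited). The gripper opens to 94 mm and grips with 3 to 60 N. Pads are 16 mm wide; open, the fingers measure 119 mm over their backs; the gripper's body (75 mm by 177 mm) begins 78 mm behind the grasp point.
Start: joints at [-1.272, 0.3, 1.521, -0, 1.321, -0.067], TCP at [196.726, -513.603, 205.446] pointing down, gripper open.
Joint ranges: [-3.03, 3.03], [-0.79, 2.21], [0.23, 2.52], [-1.04, 4.18], [0, 3.07], [-2.55, 2.55]. Speed limits (rad/s): [2.22, 2.22, 2.57, 3.14, 3.14, 3.14].

INTERFACE

Orientations are given as [roll, pitch, yaw] about the fixed x, y, z axes, in that order (R = Rz(yaw) Ry(pitch) Rx(roll)).
In Python, from cell import manip gives the robot as it stands.
- The arm moves only by the shell command python3 -m crank 'ROWS' [OPENING] [FORCE]. ROWS is JSON, a list of rows, each an object with "offset": the shift along the world's x, y, z in m, a list of three; "spin": the turn about the world's z in degrees. In form: [{"offset": [dx, dy, dz], "spin": spin}, ...]. A call has exactly 8 rows; each row is the pose to reach, as a shift and turn from the pose measured when the call began; what a row does not reach only later rows make up. A row lasts 1/12 s, in which the tool goes at most 41.7 mm and 7.16 degrees, less where a joint would pass 70% of its speed; a pose out of reach is approached as far as the arm can. A call with a gripper value outside its range is refused whole. OPENING is the opening, from 0 (shut) to 1 (fully open), set as the call begins (- or left out, the last holds). The fingers move at their own pace and stop on an object; FORCE is the grip in N (left out, the last holds). Time passes only in rows, so rows that repeat a pose let the fingers close, or fill a call up. It gives the time, the measured TCP pose, the force and the opening at its end, in the units of the state.
- manip.read_state(): the state, without advancing time (a new reading comes with each control period).
- manip.camera(name): name is "scene" or "top"; returns a dict with "pixels" (480x640x3 uint8, red, green, blue), "fx", "fy", "cx", "cy" (pixels), "k1" (the pictures are not rectified: a ray, as slopes to the right and down, at radius r is drawn at 1 + k1 r^2 times it, then the intrinsics apply), "extrinsics" (4x4, takes a point from world to camera coordinates). Camera axes: x right, y down, z forward; pixel columns grow to the right and rows downward; lengths in mm; the calibration is good to about 2 mm. A picture is of the moment at which its call begins. There is no depth.
- manip.sign_off(): hands the job in, once; it reports no verdict.
Trained networks look in a picture, given as the dict that the camera call returned (one of the last four; its "shot" number tells which), for a name from the list of things; names that differ only in an ending like _2 or _b are one class to them, and where a whole thing is asked for, a point or a joint stands for the part that bears it (a point fixed in the world has none). Each returns a list of dicts, best first, with "conf" (0 to 1); they miss things now and then, are a little off and sometimes report something else, mostly with a low value. They report only what shows in the picture. A call takes as long as a camera call. They do not tell look-alikes from the thing itself.
- manip.search_frame(picture, name): "location" ([x, y, z] in mm, in world coordinates, good to about 4 mm: the middle of the surface that is visible of it).
- manip.masks_of(picture, name): "mask" (480x640 bool, what is visible of it).
The state is a dict: "clock": time; "joints": joint angles; "qd": joint speeds; "effort": joint torques, N m; "eef_pos": TCP position; "eef_rot": TCP orientation; "wrist_force": force on the tool from outside, world axes, zero at the start; "moment": the same for the moment, N m; "finger_gap": finger opening in mm.
Only numpy, scipy, OpenCV 4.12 (cv2) and the standard library are available. Lean on these libraries where they do the work, as an engineer would, in place of code of your own. Each camera call takes 0.05 s, during which the arm holds its last target. There are 200 camera calls.

TASK

Put the four loose food packages on the garage bench away in the store trays: the orange-lidded baby food jar, the tuna tin, the red-capped bottle and the yellow tub each go into the empty place of the tray that already holds one of the same kind. Set each one down, do not drop it, so that it stands upright and flat on the tray floor inside the rims, and leave the jar and the bottle that already stand in their trays standing in their places.

Things in the scene. Friction and masses are not known exactly. Their poses are not given: they have to be found in the camera images.
- jar_c (a point): Loose glass baby food jar with an ORANGE twist lid, 58 mm in diameter (55 at the lid, straight side from 5 to 53 mm up), 72 mm tall, about 0.2 kg; this point is its centre, 36 mm above its underside, z along its axis. It stands upright on the bench.
- tin_c (a point): Loose round tin of tuna, blue side with a white band, silver lid, 66 mm in diameter, 40 mm tall, about 0.12 kg; this point is its centre, 20 mm above its underside. It stands flat on the bench.
- bottle_c (a point): Loose small clear plastic (PET) bottle with a RED cap and pale blue label, body 56 mm in diameter, 150 mm tall, about 0.22 kg; the cap, 29 mm in diameter, is from 132 to 150 mm above its underside; this point is its centre, 75 mm above its underside (so the middle of the cap is 66 mm above this point), z along its axis. It stands upright; take it by the cap from above.
- tub_c (a point): Loose yellow plastic tub with a yellow lid, 60 mm (its x) by 80 mm (its y) at the lid rim, which spans 49 to 58 mm above its underside; body below 56 by 76 mm; 58 mm tall, about 0.2 kg; this point is its centre, 29 mm above its underside. It stands upright on the bench; grip it across the 60 mm (along its x).
- jar_tray_gap (a point): Centre of the EMPTY place, on the floor (4 mm above the bench) of the fixed jar tray: green rims 14 mm above the bench, 4 mm thick. Two places along the tray's y, 76 mm (x) by 76 mm (y) inside each; this is the +y one, a jar with a green lid stands in the other, 80 mm off. Tray axes, z up. Close fingers along tray x and stay above the rims: grip things high.
- tin_tray_gap (a point): Centre of the EMPTY place, on the floor (4 mm above the bench) of the fixed tuna tray: blue rims 14 mm above the bench, 4 mm thick. Two places along the tray's y, 84 mm (x) by 84 mm (y) inside each; this is the -y one, a tin of the same look stands in the other, 88 mm off. Tray axes, z up. Close fingers along tray x and stay above the rims: grip things high.
- bottle_tray_gap (a point): Centre of the EMPTY place, on the floor (4 mm above the bench) of the fixed bottle tray: white rims 14 mm above the bench, 4 mm thick. Two places along the tray's y, 74 mm (x) by 74 mm (y) inside each; this is the -y one, a bottle with a blue cap stands in the other, 78 mm off. Tray axes, z up. Close fingers along tray x and stay above the rims: grip things high.
- tub_tray_gap (a point): Centre of the EMPTY place, on the floor (4 mm above the bench) of the fixed tub tray: yellow rims 14 mm above the bench, 4 mm thick. Two places along the tray's y, 78 mm (x) by 98 mm (y) inside each; this is the +y one, a yellow tub of the same look stands in the other, 102 mm off. Tray axes, z up. Close fingers along tray x and stay above the rims: grip things high. Tub's 80 mm side goes along y.
- jar_mate_c (a point): The jar with a GREEN lid that already stands in the jar tray: centre, 36 mm above its underside; 58 mm in diameter, 72 mm tall. Loose; it stays there.
- bottle_mate_c (a point): The clear bottle with a BLUE cap that already stands in the bottle tray: centre, 75 mm above its underside; 56 mm in diameter, 150 mm tall. Loose; it stays there.
Not all that is in view belongs to the job. What is shaped like the part that bears bottle_tray_gap but grey is not meant.

How it is judged:
By the outcome, as a careful person would: the job done as asked, in the order asked, and still so for the second after the job is handed in, with the robot touching nothing.
It also fails if it takes over 99 s, if anything falls off the work surface, if the arm or the gripper's body presses on something with over 40 N, if the wrist force passes 120 N, or if a joint passes its speed limit or range.

## Working session

There is one attempt and no reset: what is moved stays moved. The work goes in short steps, Python scripts to look and compute and a shell command to move; the robot and the scene stay as the last step left them, time stands still between calls to the robot, and variables do not carry over. Pictures are saved under pics/ and viewed, about 12 in all and at most 16, crops included, and the job is handed in when it is done.

```bash
mkdir -p pics; ls; cat > h.py <<'E'
import numpy as np, cv2
from cell import manip
def ray(p,uv):
    x=(np.array([(uv[0]-p["cx"])/p["fx"],(uv[1]-p["cy"])/p["fy"]]))
    s=x.copy()
    for _ in range(20): s=x/(1+p["k1"]*(s@s))
    E=np.array(p["extrinsics"]);R=E[:3,:3];t=E[:3,3]
    return -R.T@t, R.T@np.array([s[0],s[1],1])
def at_z(p,uv,z):
    o,d=ray(p,uv); return o+d*(z-o[2])/d[2]
def proj(p,X):
    E=np.array(p["extrinsics"]);c=E[:3,:3]@np.array(X,float)+E[:3,3];s=c[:2]/c[2]
    s=s*(1+p["k1"]*(s@s)); return np.array([s[0]*p["fx"]+p["cx"],s[1]*p["fy"]+p["cy"]])
def save(p,n): cv2.imwrite(f"pics/{n}.png",p["pixels"][:,:,::-1])
E
python3 - <<'E'
from h import *
names="jar_c tin_c bottle_c tub_c jar_tray_gap tin_tray_gap bottle_tray_gap tub_tray_gap jar_mate_c bottle_mate_c".split()
for c in ("top","scene"):
    p=manip.camera(c); save(p,c+"0")
    o,_=ray(p,(320,240)); print(c,o.round(),p["fx"],p["k1"])
    for n in names:
        print(n,[(round(r["conf"],2),np.round(r["location"]).tolist(),proj(p,r["location"]).round().tolist()) for r in manip.search_frame(p,n)][:4])
print(manip.read_state())
E
```

```text
pics
top [ 287.   21. 1394.] 614.5395269100994 -0.18377988087754246
jar_c [(0.65, [470.0, 93.0, 75.0], [268.0, 234.0])]
tin_c [(0.65, [606.0, -76.0, 38.0], [344.0, 177.0])]
bottle_c [(0.84, [623.0, 72.0, 106.0], [278.0, 162.0])]
tub_c [(0.9, [458.0, -86.0, 54.0], [350.0, 241.0])]
jar_tray_gap [(0.76, [408.0, 304.0, 3.0], [178.0, 265.0])]
tin_tray_gap [(0.88, [595.0, 269.0, -0.0], [195.0, 185.0])]
bottle_tray_gap [(0.8, [437.0, -329.0, 5.0], [453.0, 252.0]), (0.57, [255.0, -328.0, 7.0], [455.0, 332.0])]
tub_tray_gap [(0.78, [594.0, -263.0, 6.0], [423.0, 186.0])]
jar_mate_c [(0.69, [423.0, 237.0, 79.0], [201.0, 256.0]), (0.36, [468.0, 94.0, 75.0], [268.0, 235.0])]
bottle_mate_c [(0.61, [427.0, -254.0, 110.0], [431.0, 252.0]), (0.29, [593.0, -264.0, 6.0], [424.0, 186.0])]
scene [963. 201. 951.] 530.4049594070673 -0.06742220827047182
jar_c []
tin_c [(0.84, [618.0, -68.0, 44.0], [246.0, 309.0])]
bottle_c [(0.81, [651.0, 87.0, 104.0], [317.0, 341.0])]
tub_c [(0.64, [469.0, -81.0, 58.0], [271.0, 240.0])]
jar_tray_gap [(0.83, [418.0, 303.0, 10.0], [460.0, 290.0])]
tin_tray_gap [(0.7, [600.0,
[... 257 characters left out ...]
195.0, 197.0])]
{'clock': 1.1, 'joints': array([-1.27161248e+00,  2.99836484e-01,  1.52097818e+00,  3.63861543e-05,
        1.32069086e+00, -6.66056275e-02]), 'qd': array([ 8.87752384e-04,  7.98237863e-04,  3.81257624e-04, -4.24442809e-04,
        3.58260676e-04, -5.87313081e-05]), 'effort': array([-6.96045954e-04, -5.31675124e+01, -3.52916765e+01,  7.08413240e-02,
        2.12576799e-02, -1.00242481e-06]), 'eef_pos': array([ 196.73198575, -513.61498294,  205.48967872]), 'eef_rot': array([ 3.14150337e+00, -2.93775841e-05,  3.65780474e-01]), 'wrist_force': array([ 0.2223611 , -0.87122336, -0.4454089 ]), 'moment': array([-0.03998638,  0.00922669,  0.03107966]), 'finger_gap': 93.78257176383994}
```

```bash
python3 - <<'E'
import cv2
a=cv2.imread("pics/top0.png")[130:360,150:480]
cv2.imwrite("pics/top0c.png",cv2.resize(a,None,fx=2.4,fy=2.4,interpolation=cv2.INTER_CUBIC))
E
```

```text
(no output)
```

View pics/top0c.png

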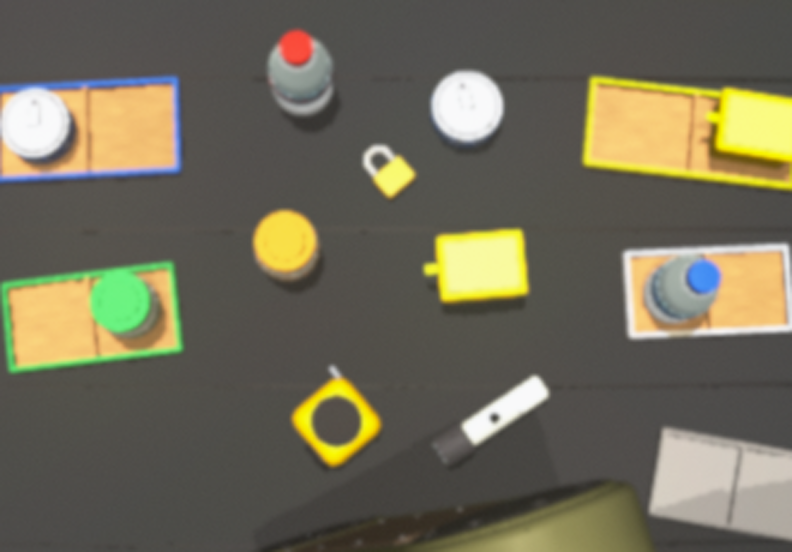

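View pics/scene0.png

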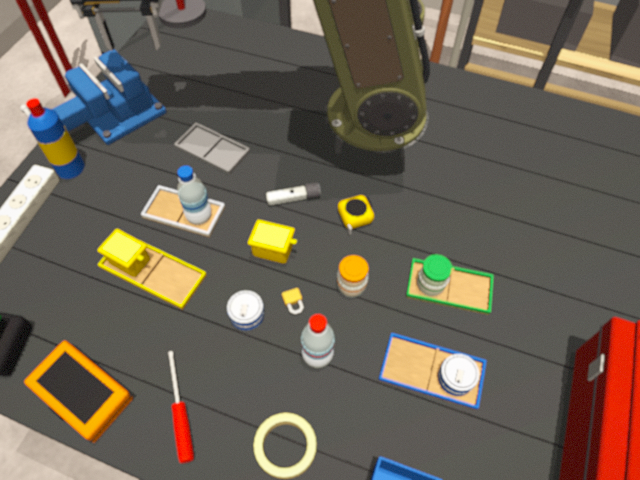

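The top crop shows all the parts. Loose: bottle (300,70), tin (467,107), jar (286,245), tub (482,265; tab on its +y side). Empty places: jar (53,320), tin (133,127), tub (645,122), bottle (750,290). The grey tray at lower right is the decoy.

```bash
cat > m.py <<'E'
from h import *
from scipy.optimize import least_squares
def comp(m,uv):
    n,l,s,c=cv2.connectedComponentsWithStats(m.astype(np.uint8))
    i=1+np.argmin([np.hypot(*(c[k]-uv))-0.05*s[k,4] if s[k,4]>15 else 1e9 for k in range(1,n)]); return l==i
def cen(m): v,u=np.nonzero(m); return np.array([u.mean(),v.mean()])
def hsv(p): return cv2.cvtColor(p["pixels"],cv2.COLOR_RGB2HSV).astype(int)
def rng(H,h0,h1,s,v): return (H[...,0]>=h0)&(H[...,0]<=h1)&(H[...,1]>=s)&(H[...,2]>=v)
def near(p,m,X,r):
    V,U=np.mgrid[:480,:640]; q=proj(p,X); k=np.hypot(U-q[0],V-q[1])<r; return m&k
def rect(p,m,X,w,h,yaw0):
    v,u=np.nonzero(m); P=np.array([at_z(p,(a,b),13)[:2] for a,b in zip(u,v)])
    def f(q):
        c,s=np.cos(q[2]),np.sin(q[2]); d=(P-q[:2])@np.array([[c,-s],[s,c]])
        a=np.abs(d)-[w/2,h/2]; return np.where((a<0).all(1),a.max(1),np.hypot(*np.maximum(a,0).T))
    best=min((least_squares(f,[X[0]+dx,X[1]+dy,yaw0],loss="soft_l1",f_scale=2,x_scale=[10,10,.1]) for dx in(-15,0,15) for dy in(-25,0,25)),key=lambda r:r.cost)
    return best.x,len(P),np.median(np.abs(f(best.x)))
E
python3 - <<'E'
from m import *
for c in ("top","scene"):
    p=manip.camera(c);H=hsv(p);print(c)
    for n,X,z,h,s in (("jar",(470,90,63),63.5,(10,26),120),("bottle",(640,80,141),141,(0,5),150)):
        m=near(p,rng(H,*h,s,90)|(rng(H,175,180,s,90) if n=="bottle" else False),X,30); m=comp(m,proj(p,X)); print(n,m.sum(),at_z(p,cen(m),z).round(1))
    for n,X,z in (("tin_c",(606,-72,20),20),("tub_c",(458,-84,30),29)):
        r=[q for q in manip.masks_of(p,n) if q["mask"].any()]
        r=sorted(r,key=lambda q:np.hypot(*(cen(q["mask"])-proj(p,X))))[0]
        m=cv2.morphologyEx(r["mask"].astype(np.uint8),cv2.MORPH_OPEN,cv2.getStructuringElement(2,(9,9)))>0
        out=at_z(p,cen(m),z).round(1); print(n,r["conf"],m.sum(),out)
        if n=="tub_c":
            T=near(p,rng(H,20,35,60,200 if c=="top" else 190),X,40); T=comp(T,proj(p,X)).astype(np.uint8)
            T=cv2.morphologyEx(T,cv2.MORPH_OPEN,np.ones((9,9),np.uint8))
            v,u=np.nonzero(T);P=np.array([at_z(p,(a,b),58)[:2] for a,b in zip(u,v)],np.float32);print("  lid",cv2.minAreaRect(P))
    for n,X,w,h,hh,y0 in (("jar",(415,262,13),80,160,(45,75),.1),("tin",(597,312,13),88,184,(100,125),.03),("tub",(590,-318,13),82,204,(22,34),-.1),("bot",(437,-290,13),78,156,None,.03)):
        if hh: m=rng(H,*hh,130,60)
        else: m=(H[...,1]<40)&(H[...,2]>185)
        m=near(p,m,X,65)
        x,k,e=rect(p,m,X,w,h,y0); d=(h+4)/4-1; sg=1 if n in("jar","tub") else -1
        g=x[:2]+sg*d*np.array([-np.sin(x[2]),np.cos(x[2])])
        print(n,"tray",x.round(3),k,round(e,2),"gap",g.round(1))
E
```

```text
top
jar 558 [481.1  94.   63.5]
bottle 140 [641.5  80.9 141. ]
tin_c 0.68 635 [613.5 -75.1  20. ]
tub_c 0.79 1009 [461.9 -88.   29. ]
  lid ((459.441650390625, -85.48609924316406), (59.206695556640625, 80.06424713134766), 4.807973384857178)
jar tray [ 4.08394e+02  3.23999e+02 -2.30000e-02] 567 9.02 gap [409.3 364. ]
tin tray [5.97272e+02 2.86810e+02 5.10000e-02] 289 1.75 gap [599.6 240.9]
tub tray [ 5.95106e+02 -2.96824e+02 -9.40000e-02] 1455 3.64 gap [ 599.9 -246. ]
bot tray [ 4.37921e+02 -3.07959e+02  8.00000e-02] 565 2.43 gap [ 441.1 -346.8]
scene
jar 685 [474.8  93.9  63.5]
bottle 236 [634.8  80.6 141. ]
tin_c 0.84 1080 [610.6 -75.   20. ]
tub_c 0.83 1535 [456.4 -87.6  29. ]
  lid ((459.80474853515625, -83.13379669189453), (63.66240692138672, 83.91112518310547), 5.59783411026001)
jar tray [4.16717e+02 2.80728e+02 1.42000e-01] 1197 3.54 gap [411.  320.3]
tin tray [5.96270e+02 2.89551e+02 5.10000e-02] 687 1.78 gap [598.6 243.6]
tub tray [ 5.93736e+02 -2.96273e+02 -9.30000e-02] 2466 6.38 gap [ 598.5 -245.5]
bot tray [ 369.329 -296.434   -1.504] 1451 18.97 gap [ 330.4 -299. ]
```

```bash
python3 - <<'E'
from m import *
for c in ("top","scene"):
    p=manip.camera(c);H=hsv(p);print(c); I=p["pixels"].copy()
    for n,X,w,h,hh,y0 in (("jar",(415,285,13),80,160,(45,75),.12),("tin",(597,288,13),88,184,(100,125),.05),("tub",(594,-297,13),82,204,(22,34),-.094),("bot",(440,-300,13),78,156,None,.05)):
        m=rng(H,*hh,130,60) if hh else (H[...,1]<50)&(H[...,2]>160)
        k=np.ones((5,5) if c=="top" else (7,7),np.uint8); o=cv2.morphologyEx(m.astype(np.uint8),cv2.MORPH_OPEN,k)
        m=near(p,m&~(cv2.dilate(o,k)>0),X,62 if c=="top" else 75)
        # drop pixels beyond 25mm from nominal box outline
        v,u=np.nonzero(m); 
        for a,b in zip(u,v):
            d=at_z(p,(a,b),13)[:2]-X[:2]; cc,s=np.cos(y0),np.sin(y0); d=np.array([cc*d[0]+s*d[1],-s*d[0]+cc*d[1]])
            A=np.abs(d)-[w/2,h/2]
            if max(A)>18 or max(A)<-18: m[b,a]=False
        x,k,e=rect(p,m,X,w,h,y0); dd=(h+4)/4-1; sg=1 if n in("jar","tub") else -1
        g=x[:2]+sg*dd*np.array([-np.sin(x[2]),np.cos(x[2])])
        print(n,"tray",x.round(3),k,round(e,2),"gap",g.round(1))
        R=lambda a,b:np.array([x[0]+a*np.cos(x[2])-b*np.sin(x[2]),x[1]+a*np.sin(x[2])+b*np.cos(x[2]),13])
        P=[proj(p,R(a*w/2,b*h/2)) for a,b in((1,1),(1,-1),(-1,-1),(-1,1))]
        I=cv2.resize(I,None,fx=2,fy=2,interpolation=2) if I.shape[0]==480 else I
        cv2.polylines(I,[np.int32(np.array(P)*2+1)],True,(255,0,255),1)
        cv2.circle(I,np.int32(proj(p,[*g,4])*2+1),2,(255,0,255),-1)
    for X,r in (((478,94,72),27.5),((638,81,150),14.5),((612,-75,40),33)):
        t=np.linspace(0,6.3,60); cv2.polylines(I,[np.int32([proj(p,[X[0]+r*np.cos(a),X[1]+r*np.sin(a),X[2]])*2+1 for a in t])],True,(0,0,0),1)
    I=I[280:720,280:1000] if c=="top" else I[300:860,200:1000]
    cv2.imwrite(f"pics/fit_{c}.png",I[:,:,::-1])
E
```

```text
top
jar tray [4.16649e+02 2.80292e+02 1.25000e-01] 102 0.75 gap [411.7 320. ]
tin tray [5.97302e+02 2.86811e+02 5.00000e-02] 287 1.74 gap [599.6 240.9]
tub tray [ 5.94145e+02 -2.97480e+02 -1.13000e-01] 361 2.34 gap [ 599.9 -246.8]
bot tray [ 4.39948e+02 -3.07734e+02  3.80000e-02] 511 1.76 gap [ 441.4 -346.7]
scene
jar tray [4.15785e+02 2.80636e+02 1.29000e-01] 577 1.61 gap [410.6 320.3]
tin tray [5.96261e+02 2.89632e+02 5.00000e-02] 695 1.81 gap [598.5 243.7]
tub tray [ 5.9379e+02 -2.9522e+02 -1.0200e-01] 877 2.36 gap [ 599.  -244.5]
bot tray [ 4.39772e+02 -3.06491e+02  4.10000e-02] 630 2.35 gap [ 441.4 -345.5]
```

View pics/fit_top.png

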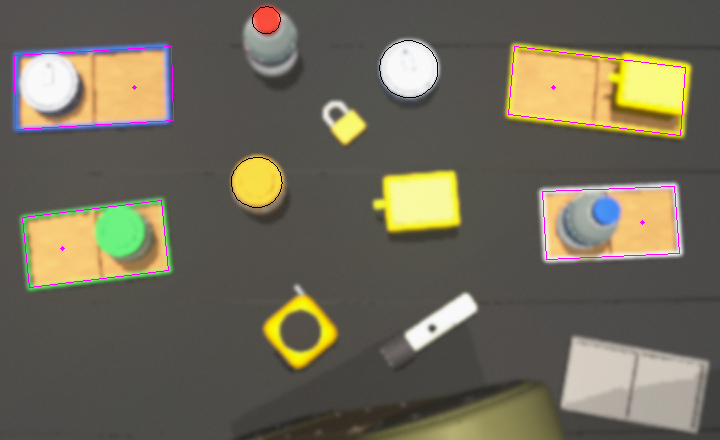

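View pics/fit_scene.png

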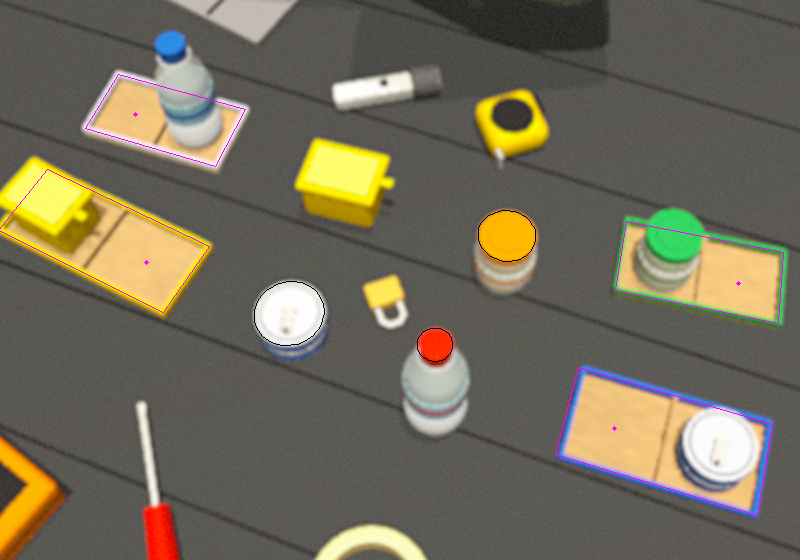

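The overlays match the rims, gaps and lids in both views. I'll start with the jar.

```bash
python3 -m crank '[{"offset":[0.015,0.033,0],"spin":5},{"offset":[0.03,0.066,0],"spin":12},{"offset":[0.047,0.1,0],"spin":19},{"offset":[0.064,0.138,0],"spin":26},{"offset":[0.08,0.175,0],"spin":33},{"offset":[0.097,0.21,0],"spin":40},{"offset":[0.114,0.248,0],"spin":47},{"offset":[0.13,0.285,0],"spin":54}]' 1 20
python3 -m crank '[{"offset":[0.015,0.036,0],"spin":5},{"offset":[0.032,0.07,0],"spin":10},{"offset":[0.05,0.108,0],"spin":15},{"offset":[0.07,0.146,0],"spin":20},{"offset":[0.088,0.184,0],"spin":22},{"offset":[0.106,0.222,0],"spin":22},{"offset":[0.124,0.26,0],"spin":22},{"offset":[0.14,0.295,0],"spin":22}]'
```

```text
clock: 2.17
eef_pos: [327.0, -226.8, 205.6]
eef_rot: [3.141, 0.0, 1.314]
wrist_force: [1.8, -1.2, 0.5]
finger_gap: 94.1
clock: 2.83
eef_pos: [467.5, 70.5, 205.8]
eef_rot: [3.14, 0.0, 1.698]
wrist_force: [0.4, -0.7, -0.3]
finger_gap: 94.2
```

```bash
python3 -m crank '[{"offset":[0.0105,0.0235,-0.01],"spin":0},{"offset":[0.0105,0.0235,-0.045],"spin":0},{"offset":[0.0105,0.0235,-0.08],"spin":0},{"offset":[0.0105,0.0235,-0.11],"spin":0},{"offset":[0.0105,0.0235,-0.14],"spin":0},{"offset":[0.0105,0.0235,-0.165],"spin":0},{"offset":[0.0105,0.0235,-0.18],"spin":0},{"offset":[0.0105,0.0235,-0.185],"spin":0}]' 1 20
python3 -m crank '[{"offset":[0,0,0],"spin":0},{"offset":[0,0,0],"spin":0},{"offset":[0,0,0],"spin":0},{"offset":[0,0,0],"spin":0},{"offset":[0,0,0],"spin":0},{"offset":[0,0,0],"spin":0},{"offset":[0,0,0],"spin":0},{"offset":[0,0,0],"spin":0}]' 0 20
```

```text
clock: 3.5
eef_pos: [476.8, 93.8, 18.6]
eef_rot: [-3.139, 0.0, 1.698]
wrist_force: [0.7, 0.1, -0.3]
finger_gap: 93.9
clock: 4.17
eef_pos: [477.3, 93.9, 19.2]
eef_rot: [-3.141, 0.0, 1.698]
wrist_force: [-0.2, -0.2, 6.5]
finger_gap: 57.6
```

```bash
python3 -m crank '[{"offset":[0,0,0.008],"spin":0},{"offset":[0,0,0.03],"spin":0},{"offset":[0,0,0.055],"spin":0},{"offset":[0,0,0.08],"spin":0},{"offset":[0,0.003,0.1],"spin":0},{"offset":[-0.002,0.01,0.115],"spin":0},{"offset":[-0.008,0.025,0.12],"spin":0},{"offset":[-0.016,0.05,0.12],"spin":0}]'
python3 -m crank '[{"offset":[-0.008,0.027,0],"spin":0},{"offset":[-0.017,0.057,0],"spin":0},{"offset":[-0.026,0.09,0],"spin":0},{"offset":[-0.035,0.12,0],"spin":0},{"offset":[-0.043,0.148,0],"spin":0},{"offset":[-0.048,0.165,0],"spin":0},{"offset":[-0.05,0.175,0],"spin":0},{"offset":[-0.05,0.177,0],"spin":0}]'
python3 - <<'E'
from m import *
p=manip.camera("scene");save(p,"jarhold");s=manip.read_state();print(s["eef_pos"],s["eef_rot"],s["wrist_force"],s["finger_gap"])
H=hsv(p);X=s["eef_pos"]+[0,0,63.5-19.2];m=near(p,rng(H,10,26,120,90),X,60);m=comp(m,proj(p,X));print(m.sum(),at_z(p,cen(m),X[2]),X)
E
```

```text
clock: 4.83
eef_pos: [461.8, 143.5, 141.2]
eef_rot: [3.14, 0.0, 1.696]
wrist_force: [-0.0, 0.2, -2.5]
finger_gap: 57.3
clock: 5.5
eef_pos: [411.3, 321.5, 141.3]
eef_rot: [3.14, 0.0, 1.698]
wrist_force: [-0.3, -0.0, -2.3]
finger_gap: 57.2
[411.63757712 320.800044   141.20857415] [3.14041916e+00 5.23558718e-04 1.69724626e+00] [-0.17796493  0.3459949  -1.03524016] 57.227016522127556
870 [505.78399217 298.71034674 185.50857415] [411.63757712 320.800044   185.50857415]
```

```bash
python3 -m crank '[{"offset":[0,0,-0.01],"spin":0},{"offset":[0,0,-0.035],"spin":0},{"offset":[0,0,-0.06],"spin":0},{"offset":[0,0,-0.08],"spin":0},{"offset":[0,0,-0.095],"spin":0},{"offset":[0,0,-0.105],"spin":0},{"offset":[0,0,-0.11],"spin":0},{"offset":[0,0,-0.112],"spin":0}]'
python3 - <<'E'
from h import *
p=manip.camera("scene");s=manip.read_state();print(s["eef_pos"],s["wrist_force"])
a=p["pixels"][220:400,330:570];cv2.imwrite("pics/jarlow.png",cv2.resize(a,None,fx=3,fy=3,interpolation=2)[:,:,::-1])
E
```

```text
clock: 6.22
eef_pos: [411.8, 320.1, 28.6]
eef_rot: [3.141, 0.001, 1.696]
wrist_force: [-0.1, -0.2, -2.9]
finger_gap: 57.4
[411.82484692 320.35956771  28.89449427] [ 0.60965164 -0.1533565  -3.29675631]
```

View pics/jarlow.png

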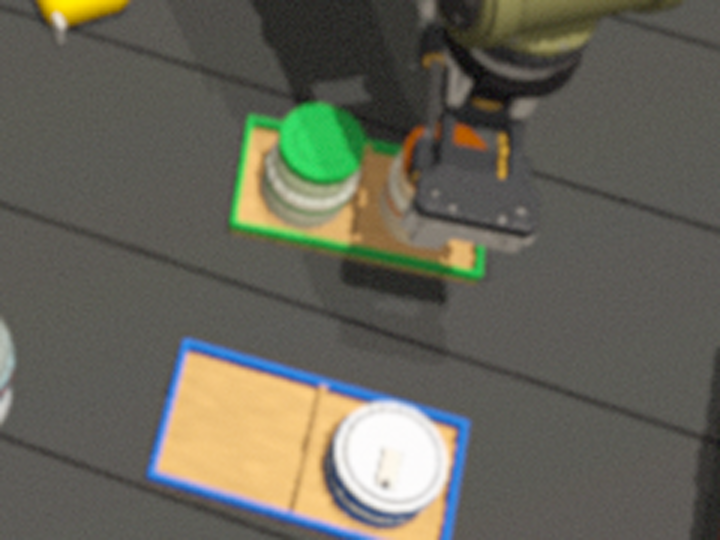

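The jar hangs upright inside the gap at about (430,190), clear of the rims, and the green-lid jar at (315,160) is untouched. I'll lower it the last few millimetres.

```bash
python3 -m crank '[{"offset":[0,0,-0.001],"spin":0},{"offset":[0,0,-0.002],"spin":0},{"offset":[0,0,-0.003],"spin":0},{"offset":[0,0,-0.004],"spin":0},{"offset":[0,0,-0.0048],"spin":0},{"offset":[0,0,-0.0054],"spin":0},{"offset":[0,0,-0.0058],"spin":0},{"offset":[0,0,-0.006],"spin":0}]'
```

```text
clock: 6.93
eef_pos: [411.9, 320.4, 23.2]
eef_rot: [3.141, 0.001, 1.697]
wrist_force: [-4.0, -2.4, 7.3]
finger_gap: 57.1
```

```bash
python3 -m crank '[{"offset":[0,0,0],"spin":0},{"offset":[0,0,0],"spin":0},{"offset":[0,0,0],"spin":0},{"offset":[0,0,0],"spin":0},{"offset":[0,0,0.005],"spin":0},{"offset":[0,0,0.02],"spin":0},{"offset":[0,0,0.05],"spin":0},{"offset":[0,0,0.085],"spin":0}]' 1
python3 -m crank '[{"offset":[0.01,-0.01,0.035],"spin":0},{"offset":[0.02,-0.035,0.07],"spin":0},{"offset":[0.035,-0.07,0.085],"spin":-2},{"offset":[0.052,-0.105,0.085],"spin":-4},{"offset":[0.07,-0.14,0.085],"spin":-5},{"offset":[0.088,-0.175,0.085],"spin":-5},{"offset":[0.105,-0.21,0.085],"spin":-5},{"offset":[0.12,-0.245,0.085],"spin":-5}]'
python3 - <<'E'
from h import *
p=manip.camera("scene");s=manip.read_state();print(s["eef_pos"],s["eef_rot"])
for n in("jar_c","jar_mate_c","tin_c"):print(n,[(round(r["conf"],2),np.round(r["location"])) for r in manip.search_frame(p,n)])
a=p["pixels"][220:400,330:570];cv2.imwrite("pics/jarset.png",cv2.resize(a,None,fx=2,fy=2,interpolation=2)[:,:,::-1])
E
```

```text
clock: 7.6
eef_pos: [411.0, 319.9, 108.3]
eef_rot: [-3.14, 0.002, 1.697]
wrist_force: [-0.1, 0.4, 0.7]
finger_gap: 93.9
clock: 8.27
eef_pos: [531.6, 72.9, 193.8]
eef_rot: [-3.14, 0.002, 1.609]
wrist_force: [-0.2, 0.5, -0.8]
finger_gap: 94.3
[533.41394112  67.90172638 193.57862778] [-3.14055354  0.00345108  1.60610434]
jar_c [(0.66, array([427., 319.,  74.]))]
jar_mate_c []
tin_c [(0.58, array([617., -69.,  44.]))]
```

View pics/jarset.png

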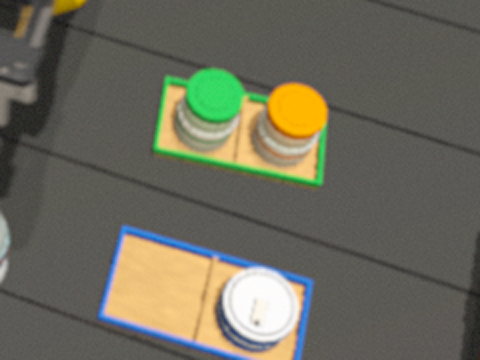

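The orange-lid jar (290,125) stands in its place and the green-lid jar beside it hasn't moved. Next is the tin.

```bash
python3 -m crank '[{"offset":[0.017,-0.03,0],"spin":0},{"offset":[0.035,-0.064,0],"spin":1},{"offset":[0.052,-0.095,0],"spin":1},{"offset":[0.067,-0.122,0],"spin":1},{"offset":[0.076,-0.138,-0.01],"spin":1},{"offset":[0.0786,-0.143,-0.035],"spin":1},{"offset":[0.0786,-0.143,-0.065],"spin":1},{"offset":[0.0786,-0.143,-0.09],"spin":1}]'
python3 -m crank '[{"offset":[0,0,-0.02],"spin":0},{"offset":[0,0,-0.04],"spin":0},{"offset":[0,0,-0.056],"spin":0},{"offset":[0,0,-0.068],"spin":0},{"offset":[0,0,-0.077],"spin":0},{"offset":[0,0,-0.083],"spin":0},{"offset":[0,0,-0.085],"spin":0},{"offset":[0,0,-0.086],"spin":0}]'
```

```text
clock: 9.13
eef_pos: [609.4, -67.6, 101.9]
eef_rot: [-3.139, 0.002, 1.626]
wrist_force: [0.6, -1.2, -0.3]
finger_gap: 94.2
clock: 9.8
eef_pos: [609.6, -67.4, 16.2]
eef_rot: [-3.14, 0.002, 1.626]
wrist_force: [0.6, -0.0, -0.1]
finger_gap: 94.2
```

```bash
python3 -m crank '[{"offset":[0.001,-0.003,-0.0005],"spin":0},{"offset":[0.002,-0.006,-0.0005],"spin":0},{"offset":[0.002,-0.0075,-0.0005],"spin":0},{"offset":[0.002,-0.0075,-0.0005],"spin":0},{"offset":[0.002,-0.0075,-0.0005],"spin":0},{"offset":[0.002,-0.0075,-0.0005],"spin":0},{"offset":[0.002,-0.0075,-0.0005],"spin":0},{"offset":[0.002,-0.0075,-0.0005],"spin":0}]'
python3 -m crank '[{"offset":[0,0,0],"spin":0},{"offset":[0,0,0],"spin":0},{"offset":[0,0,0],"spin":0},{"offset":[0,0,0],"spin":0},{"offset":[0,0,0],"spin":0},{"offset":[0,0,0],"spin":0},{"offset":[0,0,0],"spin":0},{"offset":[0,0,0],"spin":0}]' 0 20
```

```text
clock: 10.47
eef_pos: [611.6, -74.8, 15.7]
eef_rot: [-3.14, 0.002, 1.626]
wrist_force: [-0.2, -0.0, 0.4]
finger_gap: 93.9
clock: 11.13
eef_pos: [611.6, -74.8, 15.7]
eef_rot: [-3.14, 0.002, 1.626]
wrist_force: [0.4, 0.3, 0.1]
finger_gap: 65.7
```

```bash
python3 -m crank '[{"offset":[0,0,0.006],"spin":0},{"offset":[0,0,0.025],"spin":0},{"offset":[0,0,0.05],"spin":0},{"offset":[0,0,0.08],"spin":0},{"offset":[0,0,0.11],"spin":0},{"offset":[0,0,0.14],"spin":0},{"offset":[0,0.005,0.17],"spin":0},{"offset":[0,0.015,0.19],"spin":0}]'
python3 -m crank '[{"offset":[-0.001,0.02,0],"spin":0},{"offset":[-0.002,0.05,0],"spin":0},{"offset":[-0.004,0.085,0],"spin":0},{"offset":[-0.006,0.12,0],"spin":0},{"offset":[-0.008,0.155,0],"spin":0},{"offset":[-0.009,0.19,0],"spin":0},{"offset":[-0.01,0.22,0],"spin":0},{"offset":[-0.01,0.245,0],"spin":0}]'
```

```text
clock: 11.8
eef_pos: [611.9, -60.4, 209.4]
eef_rot: [3.141, 0.003, 1.625]
wrist_force: [-0.2, 0.1, -0.7]
finger_gap: 65.8
clock: 12.47
eef_pos: [601.3, 186.8, 209.8]
eef_rot: [3.141, 0.002, 1.626]
wrist_force: [0.4, 0.5, -1.4]
finger_gap: 65.5
```

```bash
python3 -m crank '[{"offset":[-0.001,0.015,0],"spin":0},{"offset":[-0.002,0.03,0],"spin":0},{"offset":[-0.0023,0.043,0],"spin":0},{"offset":[-0.0023,0.052,-0.01],"spin":0},{"offset":[-0.0023,0.0555,-0.035],"spin":0},{"offset":[-0.0023,0.0555,-0.065],"spin":0},{"offset":[-0.0023,0.0555,-0.095],"spin":0},{"offset":[-0.0023,0.0555,-0.12],"spin":0}]'
python3 -m crank '[{"offset":[0,0,-0.015],"spin":0},{"offset":[0,0,-0.03],"spin":0},{"offset":[0,0,-0.043],"spin":0},{"offset":[0,0,-0.052],"spin":0},{"offset":[0,0,-0.057],"spin":0},{"offset":[0,0,-0.06],"spin":0},{"offset":[0,0,-0.06],"spin":0},{"offset":[0,0,-0.06],"spin":0}]'
```

```text
clock: 13.13
eef_pos: [598.4, 241.7, 86.9]
eef_rot: [-3.141, 0.003, 1.626]
wrist_force: [0.1, 0.2, -1.6]
finger_gap: 65.5
clock: 13.8
eef_pos: [598.7, 241.8, 27.6]
eef_rot: [3.141, 0.003, 1.626]
wrist_force: [-0.3, -0.6, -1.5]
finger_gap: 65.6
```

```bash
python3 -m crank '[{"offset":[0,0,-0.0015],"spin":0},{"offset":[0,0,-0.003],"spin":0},{"offset":[0,0,-0.0045],"spin":0},{"offset":[0,0,-0.006],"spin":0},{"offset":[0,0,-0.007],"spin":0},{"offset":[0,0,-0.0076],"spin":0},{"offset":[0,0,-0.008],"spin":0},{"offset":[0,0,-0.008],"spin":0}]'
```

```text
clock: 14.47
eef_pos: [598.7, 241.8, 19.8]
eef_rot: [3.141, 0.003, 1.626]
wrist_force: [-2.4, -0.6, 1.6]
finger_gap: 65.8
```

```bash
python3 -m crank '[{"offset":[0,0,0],"spin":0},{"offset":[0,0,0],"spin":0},{"offset":[0,0,0],"spin":0},{"offset":[0,0,0],"spin":0},{"offset":[0,0,0.005],"spin":0},{"offset":[0,0,0.02],"spin":0},{"offset":[0,0,0.05],"spin":0},{"offset":[0,0,0.085],"spin":0}]' 1
python3 -m crank '[{"offset":[0,0,0.035],"spin":0},{"offset":[0,0,0.075],"spin":0},{"offset":[0.005,-0.02,0.105],"spin":0},{"offset":[0.013,-0.055,0.11],"spin":0},{"offset":[0.022,-0.09,0.11],"spin":0},{"offset":[0.031,-0.125,0.11],"spin":0},{"offset":[0.037,-0.15,0.11],"spin":0},{"offset":[0.039,-0.161,0.11],"spin":0}]'
python3 - <<'E'
from h import *
p=manip.camera("scene");s=manip.read_state();print(s["eef_pos"],s["eef_rot"])
a=p["pixels"][220:460,260:560];cv2.imwrite("pics/tinset.png",cv2.resize(a,None,fx=2,fy=2,interpolation=2)[:,:,::-1])
E
```

```text
clock: 15.13
eef_pos: [597.8, 241.5, 104.4]
eef_rot: [-3.139, 0.004, 1.626]
wrist_force: [-0.2, -0.2, 0.6]
finger_gap: 94.1
clock: 15.8
eef_pos: [637.3, 77.2, 214.8]
eef_rot: [-3.139, 0.004, 1.623]
wrist_force: [-0.1, 0.2, 0.9]
finger_gap: 94.1
[637.31814574  76.92827787 214.68482115] [-3.13887191  0.00409456  1.6222893 ]
```

View pics/tinset.png

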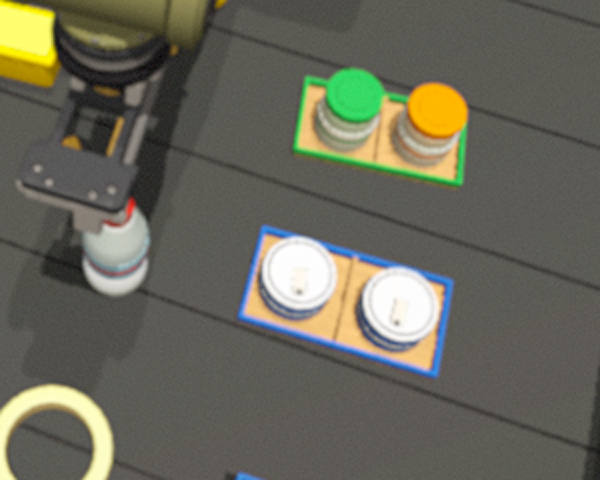

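The tin (300,275) stands flat in its place. Next is the bottle.

```bash
python3 -m crank '[{"offset":[0.0007,0.004,-0.01],"spin":0},{"offset":[0.0007,0.004,-0.03],"spin":0},{"offset":[0.0007,0.004,-0.05],"spin":0},{"offset":[0.0007,0.004,-0.068],"spin":0},{"offset":[0.0007,0.004,-0.081],"spin":0},{"offset":[0.0007,0.004,-0.088],"spin":0},{"offset":[0.0007,0.004,-0.091],"spin":0},{"offset":[0.0007,0.004,-0.091],"spin":0}]'
python3 -m crank '[{"offset":[0,0,0],"spin":0},{"offset":[0,0,0],"spin":0},{"offset":[0,0,0],"spin":0},{"offset":[0,0,0],"spin":0},{"offset":[0,0,0],"spin":0},{"offset":[0,0,0],"spin":0},{"offset":[0,0,0],"spin":0},{"offset":[0,0,0],"spin":0}]' 0 25
python3 -m crank '[{"offset":[0,0,0],"spin":0},{"offset":[0,0,0],"spin":0},{"offset":[0,0,0],"spin":0},{"offset":[0,0,0],"spin":0},{"offset":[0,0,0],"spin":0},{"offset":[0,0,0],"spin":0},{"offset":[0,0,0],"spin":0},{"offset":[0,0,0],"spin":0}]'
```

```text
clock: 16.52
eef_pos: [637.9, 81.6, 123.5]
eef_rot: [-3.139, 0.004, 1.623]
wrist_force: [0.4, -0.0, 0.1]
finger_gap: 94.1
clock: 17.18
eef_pos: [638.0, 81.5, 123.6]
eef_rot: [-3.139, 0.004, 1.623]
wrist_force: [0.9, -0.3, 0.1]
finger_gap: 44.3
clock: 17.85
eef_pos: [638.0, 81.5, 123.5]
eef_rot: [-3.139, 0.004, 1.623]
wrist_force: [-0.1, 0.6, 0.0]
finger_gap: 28.4
```

```bash
python3 -m crank '[{"offset":[0,0,0.005],"spin":0},{"offset":[0,0,0.02],"spin":0},{"offset":[0,0,0.042],"spin":0},{"offset":[0,0,0.068],"spin":0},{"offset":[0,0,0.095],"spin":0},{"offset":[0,0,0.122],"spin":0},{"offset":[0,0,0.148],"spin":0},{"offset":[0,0,0.17],"spin":0}]'
python3 -m crank '[{"offset":[0,-0.005,0.015],"spin":0},{"offset":[-0.007,-0.02,0.02],"spin":0},{"offset":[-0.017,-0.045,0.02],"spin":0},{"offset":[-0.03,-0.075,0.02],"spin":0},{"offset":[-0.045,-0.107,0.02],"spin":0},{"offset":[-0.061,-0.14,0.02],"spin":0},{"offset":[-0.077,-0.173,0.02],"spin":0},{"offset":[-0.093,-0.206,0.02],"spin":0}]'
python3 -m crank '[{"offset":[-0.015,-0.033,0],"spin":0},{"offset":[-0.03,-0.065,0],"spin":0},{"offset":[-0.045,-0.097,0],"spin":0},{"offset":[-0.06,-0.129,0],"spin":0},{"offset":[-0.074,-0.159,0],"spin":0},{"offset":[-0.085,-0.183,0],"spin":0},{"offset":[-0.093,-0.2,0],"spin":0},{"offset":[-0.098,-0.21,0],"spin":0}]'
```

```text
clock: 18.52
eef_pos: [637.8, 81.6, 295.9]
eef_rot: [-3.14, 0.004, 1.623]
wrist_force: [0.2, 0.3, -1.6]
finger_gap: 28.1
clock: 19.18
eef_pos: [542.8, -126.4, 315.1]
eef_rot: [-3.139, 0.004, 1.623]
wrist_force: [0.8, -0.8, -1.1]
finger_gap: 28.2
clock: 19.85
eef_pos: [442.7, -338.3, 314.1]
eef_rot: [-3.138, 0.003, 1.62]
wrist_force: [-0.3, 0.1, -1.9]
finger_gap: 28.6
```

```bash
python3 -m crank '[{"offset":[-0.001,-0.004,0],"spin":0},{"offset":[-0.001,-0.007,0],"spin":0},{"offset":[-0.001,-0.0075,-0.01],"spin":0},{"offset":[-0.001,-0.0075,-0.03],"spin":0},{"offset":[-0.001,-0.0075,-0.055],"spin":0},{"offset":[-0.001,-0.0075,-0.08],"spin":0},{"offset":[-0.001,-0.0075,-0.105],"spin":0},{"offset":[-0.001,-0.0075,-0.125],"spin":0}]'
python3 -m crank '[{"offset":[0,0,-0.01],"spin":0},{"offset":[0,0,-0.02],"spin":0},{"offset":[0,0,-0.03],"spin":0},{"offset":[0,0,-0.038],"spin":0},{"offset":[0,0,-0.044],"spin":0},{"offset":[0,0,-0.048],"spin":0},{"offset":[0,0,-0.05],"spin":0},{"offset":[0,0,-0.05],"spin":0}]'
python3 - <<'E'
from h import *
p=manip.camera("scene");s=manip.read_state();print(s["eef_pos"],s["eef_rot"],s["wrist_force"])
a=p["pixels"][130:330,80:340];cv2.imwrite("pics/botlow.png",cv2.resize(a,None,fx=2.5,fy=2.5,interpolation=2)[:,:,::-1])
E
```

```text
clock: 20.52
eef_pos: [441.7, -344.3, 186.5]
eef_rot: [-3.136, 0.002, 1.622]
wrist_force: [-0.5, 0.0, -2.4]
finger_gap: 28.4
clock: 21.18
eef_pos: [441.8, -344.3, 136.4]
eef_rot: [-3.136, 0.002, 1.622]
wrist_force: [-0.5, -0.0, -2.1]
finger_gap: 28.3
[ 441.85530999 -344.34753578  136.72666267] [-3.13671206e+00  2.04610850e-03  1.62188112e+00] [-0.02950375  0.2402135  -2.24775093]
```

View pics/botlow.png

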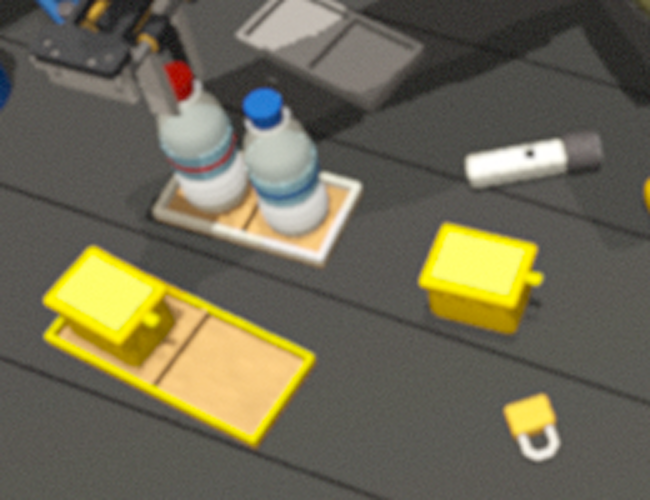

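The red-capped bottle hangs upright over its gap at (210,150), inside the rims and beside the blue-capped one at (290,160). I'll set it down.

```bash
python3 -m crank '[{"offset":[0,-0.001,-0.002],"spin":0},{"offset":[0,-0.0015,-0.004],"spin":0},{"offset":[0,-0.0015,-0.0055],"spin":0},{"offset":[0,-0.0015,-0.007],"spin":0},{"offset":[0,-0.0015,-0.008],"spin":0},{"offset":[0,-0.0015,-0.0087],"spin":0},{"offset":[0,-0.0015,-0.0092],"spin":0},{"offset":[0,-0.0015,-0.0092],"spin":0}]'
```

```text
clock: 21.9
eef_pos: [441.9, -345.9, 127.6]
eef_rot: [-3.137, 0.002, 1.622]
wrist_force: [0.2, -0.2, -2.1]
finger_gap: 28.4
```

```bash
python3 -m crank '[{"offset":[0,0,-0.0003],"spin":0},{"offset":[0,0,-0.0005],"spin":0},{"offset":[0,0,-0.0007],"spin":0},{"offset":[0,0,-0.0009],"spin":0},{"offset":[0,0,-0.001],"spin":0},{"offset":[0,0,-0.001],"spin":0},{"offset":[0,0,-0.001],"spin":0},{"offset":[0,0,-0.001],"spin":0}]'
```

```text
clock: 22.57
eef_pos: [442.1, -346.2, 127.6]
eef_rot: [-3.138, 0.003, 1.622]
wrist_force: [-2.0, 0.6, 7.9]
finger_gap: 28.3
```

```bash
python3 -m crank '[{"offset":[0,0,0],"spin":0},{"offset":[0,0,0],"spin":0},{"offset":[0,0,0],"spin":0},{"offset":[0,0,0],"spin":0},{"offset":[0,0,0],"spin":0},{"offset":[0,0,0],"spin":0},{"offset":[0,0,0],"spin":0},{"offset":[0,0,0.005],"spin":0}]' 1
python3 -m crank '[{"offset":[0,0,0.02],"spin":0},{"offset":[0,0,0.045],"spin":0},{"offset":[0,0,0.07],"spin":0},{"offset":[0,0,0.09],"spin":0},{"offset":[0,0.02,0.095],"spin":0},{"offset":[0,0.055,0.095],"spin":0},{"offset":[0.003,0.09,0.095],"spin":1},{"offset":[0.006,0.125,0.095],"spin":2}]'
python3 -m crank '[{"offset":[0.003,0.035,0],"spin":0},{"offset":[0.006,0.07,0],"spin":0},{"offset":[0.009,0.1,0],"spin":0},{"offset":[0.011,0.12,0],"spin":0},{"offset":[0.012,0.13,0],"spin":0},{"offset":[0.012,0.135,0],"spin":0},{"offset":[0.012,0.135,0],"spin":0},{"offset":[0.012,0.135,0],"spin":0}]'
python3 - <<'E'
from h import *
p=manip.camera("scene");s=manip.read_state();print(s["eef_pos"],s["eef_rot"],s["wrist_force"])
a=p["pixels"][130:330,80:340];cv2.imwrite("pics/botset.png",cv2.resize(a,None,fx=2.5,fy=2.5,interpolation=2)[:,:,::-1])
E
```

```text
clock: 23.23
eef_pos: [441.8, -345.9, 131.9]
eef_rot: [-3.137, 0.002, 1.622]
wrist_force: [0.3, 0.3, -0.3]
finger_gap: 78.5
clock: 23.9
eef_pos: [447.5, -219.7, 227.3]
eef_rot: [-3.137, 0.002, 1.657]
wrist_force: [0.4, -0.3, -0.1]
finger_gap: 93.7
clock: 24.57
eef_pos: [459.5, -85.4, 227.4]
eef_rot: [-3.137, 0.003, 1.656]
wrist_force: [-0.5, 0.4, -0.1]
finger_gap: 94.0
[459.4560115  -85.62850713 227.30597314] [-3.13702423e+00  2.62632469e-03  1.65562564e+00] [ 0.04456194 -0.86873233 -0.00913276]
```

View pics/botset.png

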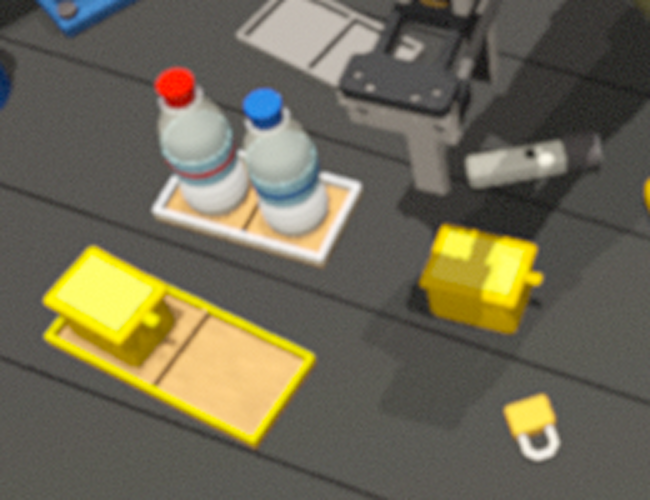

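Both bottles stand in their tray: red at (200,140), blue at (290,160). Next is the tub.

```bash
python3 -m crank '[{"offset":[0,0.001,-0.015],"spin":0},{"offset":[0,0.001,-0.04],"spin":0},{"offset":[0,0.001,-0.07],"spin":0},{"offset":[0,0.001,-0.1],"spin":0},{"offset":[0,0.001,-0.125],"spin":0},{"offset":[0,0.001,-0.142],"spin":0},{"offset":[0,0.001,-0.15],"spin":0},{"offset":[0,0.001,-0.152],"spin":0}]'
python3 -m crank '[{"offset":[0,0,-0.01],"spin":0},{"offset":[0,0,-0.02],"spin":0},{"offset":[0,0,-0.03],"spin":0},{"offset":[0,0,-0.036],"spin":0},{"offset":[0,0,-0.039],"spin":0},{"offset":[0,0,-0.04],"spin":0},{"offset":[0,0,-0.04],"spin":0},{"offset":[0,0,-0.04],"spin":0}]'
python3 -m crank '[{"offset":[0,0,0],"spin":0},{"offset":[0,0,0],"spin":0},{"offset":[0,0,0],"spin":0},{"offset":[0,0,0],"spin":0},{"offset":[0,0,0],"spin":0},{"offset":[0,0,0],"spin":0},{"offset":[0,0,0],"spin":0},{"offset":[0,0,0],"spin":0}]' 0 20
```

```text
clock: 25.28
eef_pos: [458.9, -85.2, 74.2]
eef_rot: [-3.135, 0.002, 1.654]
wrist_force: [0.5, -0.9, 0.3]
finger_gap: 93.9
clock: 25.95
eef_pos: [459.1, -85.3, 34.5]
eef_rot: [-3.135, 0.002, 1.655]
wrist_force: [-0.3, 0.2, 0.0]
finger_gap: 93.9
clock: 26.62
eef_pos: [459.1, -85.3, 34.5]
eef_rot: [-3.135, 0.002, 1.655]
wrist_force: [-0.6, 0.2, 1.1]
finger_gap: 59.8
```

```bash
python3 -m crank '[{"offset":[0,0,0.006],"spin":0},{"offset":[0,0,0.025],"spin":0},{"offset":[0,0,0.05],"spin":0},{"offset":[0,0,0.075],"spin":0},{"offset":[0,0,0.1],"spin":0},{"offset":[0.006,-0.007,0.115],"spin":-1},{"offset":[0.018,-0.02,0.12],"spin":-3},{"offset":[0.034,-0.038,0.12],"spin":-5}]'
python3 -m crank '[{"offset":[0.018,-0.021,0],"spin":-1},{"offset":[0.037,-0.042,0],"spin":-3},{"offset":[0.056,-0.064,0],"spin":-5},{"offset":[0.074,-0.085,0],"spin":-5.6},{"offset":[0.088,-0.102,0],"spin":-5.6},{"offset":[0.098,-0.113,0],"spin":-5.6},{"offset":[0.103,-0.119,0],"spin":-5.6},{"offset":[0.104,-0.12,0],"spin":-5.6}]'
```

```text
clock: 27.28
eef_pos: [493.8, -123.3, 156.8]
eef_rot: [-3.138, 0.003, 1.567]
wrist_force: [1.3, -0.4, -2.3]
finger_gap: 59.9
clock: 27.95
eef_pos: [597.9, -243.9, 156.4]
eef_rot: [-3.138, 0.003, 1.468]
wrist_force: [0.1, -0.4, -1.9]
finger_gap: 59.8
```

```bash
python3 -m crank '[{"offset":[0.0015,-0.002,-0.01],"spin":0},{"offset":[0.0015,-0.0024,-0.03],"spin":0},{"offset":[0.0015,-0.0024,-0.055],"spin":0},{"offset":[0.0015,-0.0024,-0.078],"spin":0},{"offset":[0.0015,-0.0024,-0.095],"spin":0},{"offset":[0.0015,-0.0024,-0.105],"spin":0},{"offset":[0.0015,-0.0024,-0.108],"spin":0},{"offset":[0.0015,-0.0024,-0.109],"spin":0}]'
python3 - <<'E'
from h import *
s=manip.read_state();print(s["eef_pos"],s["eef_rot"],s["wrist_force"])
t=[manip.camera(c)["pixels"] for c in("top","scene")]
a=cv2.resize(t[0][145:225,385:505],None,fx=3.2,fy=3.2,interpolation=2);b=cv2.resize(t[1][190:350,80:270],None,fx=2,fy=2,interpolation=2)
o=np.zeros((330,780,3),np.uint8);o[:a.shape[0],:a.shape[1]]=a;o[:320,390:770]=b
cv2.imwrite("pics/tublow.png",o[:,:,::-1])
E
```

```text
clock: 28.62
eef_pos: [599.2, -245.9, 47.3]
eef_rot: [-3.137, 0.002, 1.469]
wrist_force: [0.8, 0.1, -1.4]
finger_gap: 59.8
[ 599.2256241  -245.94391748   47.31302905] [-3.13720531e+00  2.49562527e-03  1.46877247e+00] [ 0.82690632  0.12685811 -1.37777694]
```

View pics/tublow.png

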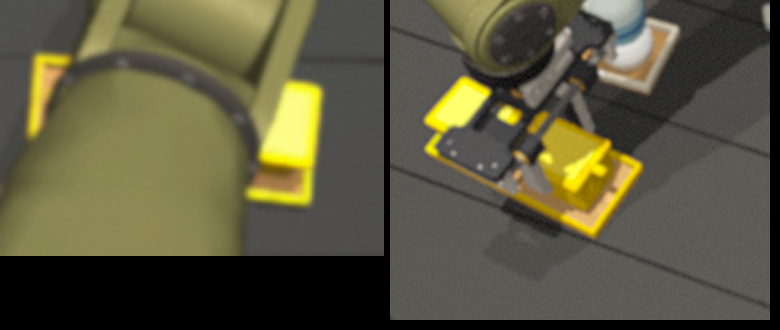

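In the right-hand view the tub is inside the rims at (580,165) with no contact. I'll lower it.

```bash
python3 -m crank '[{"offset":[0,0,-0.002],"spin":0},{"offset":[0,0,-0.004],"spin":0},{"offset":[0,0,-0.0055],"spin":0},{"offset":[0,0,-0.007],"spin":0},{"offset":[0,0,-0.008],"spin":0},{"offset":[0,0,-0.0087],"spin":0},{"offset":[0,0,-0.0092],"spin":0},{"offset":[0,0,-0.0094],"spin":0}]'
```

```text
clock: 29.38
eef_pos: [599.8, -246.3, 39.0]
eef_rot: [-3.139, 0.003, 1.469]
wrist_force: [-0.2, -0.1, -3.1]
finger_gap: 59.7
```

```bash
python3 -m crank '[{"offset":[0,0,-0.0003],"spin":0},{"offset":[0,0,-0.0005],"spin":0},{"offset":[0,0,-0.0007],"spin":0},{"offset":[0,0,-0.0008],"spin":0},{"offset":[0,0,-0.001],"spin":0},{"offset":[0,0,-0.001],"spin":0},{"offset":[0,0,-0.001],"spin":0},{"offset":[0,0,-0.001],"spin":0}]'
```

```text
clock: 30.05
eef_pos: [599.9, -246.5, 38.6]
eef_rot: [-3.139, 0.003, 1.469]
wrist_force: [-1.5, -0.1, 6.0]
finger_gap: 59.8
```

Contact. Now release, lift and clear the view.

```bash
python3 -m crank '[{"offset":[0,0,0],"spin":0},{"offset":[0,0,0],"spin":0},{"offset":[0,0,0],"spin":0},{"offset":[0,0,0],"spin":0},{"offset":[0,0,0],"spin":0},{"offset":[0,0,0.01],"spin":0},{"offset":[0,0,0.04],"spin":0},{"offset":[0,0,0.075],"spin":0}]' 1
python3 -m crank '[{"offset":[0,0,0.03],"spin":0},{"offset":[0,0,0.06],"spin":0},{"offset":[0,0,0.09],"spin":0},{"offset":[-0.015,0.03,0.11],"spin":0},{"offset":[-0.035,0.06,0.115],"spin":0},{"offset":[-0.055,0.09,0.115],"spin":0},{"offset":[-0.075,0.12,0.115],"spin":0},{"offset":[-0.095,0.15,0.115],"spin":0}]'
python3 -m crank '[{"offset":[-0.02,0.03,0],"spin":0},{"offset":[-0.04,0.06,0],"spin":0},{"offset":[-0.06,0.09,0],"spin":0},{"offset":[-0.08,0.11,0],"spin":0},{"offset":[-0.09,0.12,0],"spin":0},{"offset":[-0.09,0.12,0],"spin":0},{"offset":[-0.09,0.12,0],"spin":0},{"offset":[-0.09,0.12,0],"spin":0}]'
python3 - <<'E'
from h import *
s=manip.read_state();print(s["eef_pos"],s["wrist_force"],s["finger_gap"])
p=manip.camera("top");t=p["pixels"]
cv2.imwrite("pics/final.png",cv2.resize(t[130:320,140:500],None,fx=2.2,fy=2.2,interpolation=2)[:,:,::-1])
p=manip.camera("scene");cv2.imwrite("pics/final_s.png",cv2.resize(p["pixels"][130:430,80:540],None,fx=1.7,fy=1.7,interpolation=2)[:,:,::-1])
E
```

```text
clock: 30.72
eef_pos: [598.9, -246.0, 113.2]
eef_rot: [-3.136, 0.002, 1.469]
wrist_force: [0.9, -0.0, -0.4]
finger_gap: 93.8
clock: 31.38
eef_pos: [502.6, -94.8, 229.0]
eef_rot: [-3.137, 0.002, 1.468]
wrist_force: [1.2, 0.4, 0.4]
finger_gap: 93.9
clock: 32.05
eef_pos: [413.4, 24.5, 229.3]
eef_rot: [-3.137, 0.002, 1.468]
wrist_force: [0.4, -0.8, -0.6]
finger_gap: 93.9
[413.42698037  24.49355563 229.30954001] [ 0.36300372 -0.78451267 -0.64980571] 93.9262438133382
```

View pics/final.png

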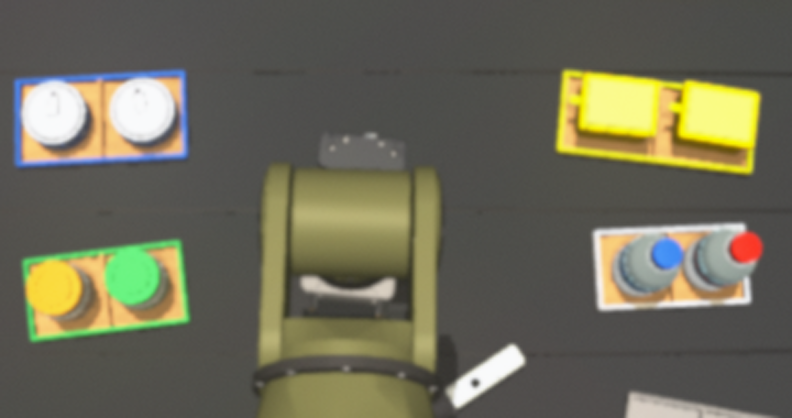

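View pics/final_s.png

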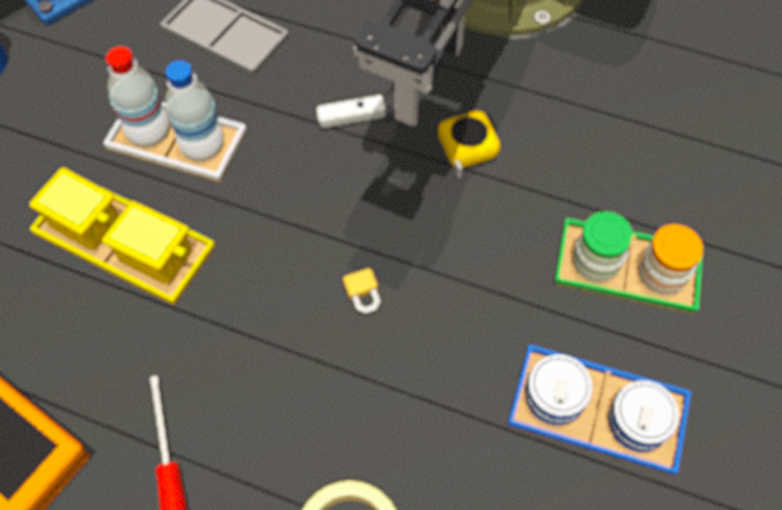

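Both views show all four trays full and everything upright: tins at (55,112) and (143,110), jars at (57,290) and (135,277), tubs at (620,105) and (718,115), bottles at (650,262) and (722,258) in the top view. The gripper is clear of everything.

```bash
python3 -c "
from cell import manip
print(manip.sign_off())"
```

```text
the job is handed in; nothing more can be done
None
```

The jar, tin, bottle and tub, in that order, are each in the empty place of the matching tray, and the job is handed in at about 32 s of the 99 s allowed. I lowered each one until the wrist force showed it touching the tray floor, then released it.

- **Final pictures:** both views show all four packages standing upright inside their rims. The green-lid jar and the blue-cap bottle are still in their places, and the grey tray is untouched. The arm was clear of everything, with a wrist force of about 1 N.
- **Forces:** the highest wrist force I read was under 9 N, at set-down.
- **Checks that failed or disagreed:**
  - Some first tray fits were wrong (jar, top view; bottle, scene view) and were redone; the two cameras then agreed to within about 3 mm.
  - My colour check of the jar in the gripper locked onto something else, so I checked it by eye instead.
  - I judged the final positions by eye in the pictures and did not measure them again.

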